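Screw the filler cap onto the grinder's water tank

TASK

Put the filler cap on the neck of the white water tank: set it on level, turn it backwards (anticlockwise from above) until you feel its thread starts drop in, then screw it forwards (clockwise) fully home until it stops, and let go. Work gently: do not press, jam or overtighten the cap hard against the neck, and leave the other things on the table where they are.

Things in the scene. Friction and masses are not known exactly. Their poses are not given: they have to be found in the camera images.
- cap: the filler cap: black plastic, fluted round skirt 57 mm across, 28 mm high to its flat top, with a bar handle on top; 0.1 to 0.16 kg. Starts on the table mouth down, bar up. Origin: centre of the skirt's underside; x along the bar, y across it, z up. Inside the skirt's lower edge are three lugs 120 degrees apart (one at +x), 7.5 mm wide, 4 mm tall, reaching in to 18.2 mm from the axis
- cap_bar (a point): middle of the cap's bar handle, on the cap's axis, 40 mm above the cap's origin. The bar is 50 mm long (x), 14 mm thick (y) and 26 mm tall (from 27 to 53 mm above the origin): the place to grip and turn the cap. Axes as the cap's
- tank: white plastic water tank, 200 x 160 mm, 70 mm high, fixed to the table; origin: centre of its underside, z up. A grey filler neck stands on top, 30 mm from the middle towards the tank's -x side, a low carrying handle (17 mm) on the other half
- neck_mouth (a point): top of the filler neck, on its axis, 101 mm above the table. Core 34 mm across, coned over the top 5 mm to 25 mm; the lugs pass over it with 1.2 mm play all round. Set on the neck, the cap rests with its origin 9 mm below this point (lugs on the threads), 6 mm below (lugs on the three stops standing 3 mm above the threads) or, by luck, already 17 mm below (lugs in the starts)
- neck_start (a point): on the neck's axis 17 mm below its top: here the cap's origin lies (within 1 mm) once its lugs have dropped into the three thread starts. Where around the neck these lie varies and is not given (axes are the tank's). Pushed down 2 to 10 N and turned anticlockwise, the cap slides level, drops with a click within 120 degrees, and at most 18 degrees further meets a hard stop
- neck_home (a point): on the neck's axis 22 mm below its top: here the cap's origin lies when home. From the starts, 52 to 70 degrees clockwise lowers it 4.55 mm per rad to a hard stop; play up and down 1.5 mm; held 1.5 mm too high it hits the thread ends. Turned clockwise without having dropped in, it jams on the stops within 75 degrees. Smooth wet plastic, friction 0.25; let go, the cap stays where it is
- jar_lid: plain round black plastic jar lid without handle, 60 mm across, 14 mm high, lying flat; origin: underside centre; a bystander
- seal_ring: flat rubber ring, 60 mm outside, 40 mm inside, 10 mm high, lying flat; origin: underside centre; a bystander
- glass_a: clear tumbler cut from a bottle, 76 mm across the rim, 95 mm high; origin: underside centre; a bystander
- glass_b: clear tumbler, 76 mm across the rim, 80 mm high; origin: underside centre; a bystander
- glass_c: green tumbler, 72 mm across the rim, 100 mm high; origin: underside centre; a bystander
- wrench: steel wrench lying on the table; a bystander
- brush: hand brush lying on the table; a bystander
There are look-alikes about, which are no part of the job. Of the things like the cap, leave any that is yellow; of the rest the larger one is meant.

How it is judged:
On the way:
1. the cap has dropped into the thread starts: level on the neck, its origin at least 15.5 mm below the neck's top (z of cap in the frame of neck_mouth below -0.0155 m and horizontal distance between cap and neck_mouth below 0.003 m and angle between cap's own z axis and vertical below 0.12 rad), for 0.1 s.
At the end, for the whole second after the job is handed in: the cap is screwed home under the threads: its origin at least 20.8 mm below the top of the neck (22 mm is hard home), within 3 mm of the neck's axis, tilted less than 0.1 rad, at rest and let go (z of cap in the frame of neck_mouth below -0.0208 m and horizontal distance between cap and neck_mouth below 0.003 m and angle between cap's own z axis and vertical below 0.1 rad and linear speed of cap below 0.01 m/s and angular speed of cap below 0.1 rad/s); the robot touches nothing.
It fails at once if the cap is pressed or jammed against the tank and its neck with more than 40 N (contact force between cap and tank above 40 N).
It fails at once if another thing on the table is shifted by more than 30 mm (distance of any of jar_lid, seal_ring, glass_a, glass_b, glass_c, wrench, brush from where it was at the start of the episode above 0.03 m).
It also fails if it takes over 64 s, if anything falls off the work surface, if the arm or the gripper's body presses on something with over 40 N, if the wrist force passes 120 N, or if a joint passes its speed limit or range.

ROBOT

A 7-joint arm with a two-finger parallel gripper is mounted at the origin on the work surface. World frame = base frame: x ahead of the robot, y to its left, z up, the work surface at z = 0. Lengths are in m, angles in rad, forces in N, time in s.
With the tool pointing down it reaches from about 0.425 to 0.825 m from the base axis. Payload 3.6 kg.
Tool frame: the origin (TCP) lies on the centre line of the jaws, within the pads' length; the fingertips stand 11 mm ahead of it and the grasp point (between the pads) lies 8 mm behind it; z points along the fingers, x is the direction in which the jaws open and shut, and the axes are right-handed (so a half turn about z gives the same grasp; the last joint's range is limited). The gripper opens to 93 mm and grips with 3 to 60 N. Pads are 15 mm wide; open, the fingers measure 128 mm over their backs; the gripper's body (75 mm by 188 mm) begins 65 mm behind the grasp point.
Start: joints at [-1.296, 0.615, -0.013, 1.423, 0.008, 1.103, -0.04], TCP at [0.193, 0.621, 0.23] pointing down, gripper open.
Joint ranges: [-3.12, 3.12], [-0.3, 2.06], [-1.34, 1.32], [0.26, 2.42], [-1.36, 4.5], [0.01, 1.98], [-2.84, 2.84]. Speed limits (rad/s): [2.79, 2.79, 3.14, 3.14, 3.14, 3.14, 3.14].

INTERFACE

Orientations are given as a unit quaternion [w, x, y, z].
In Python, from workcell import * gives the robot as it stands.
- The arm moves only by the tool arm_command, never from a script. Its arguments are lists of equal length, an entry for each row: "travel": the shift along the world's x, y, z in mm, a list of three; "angular": the turn, a rotation vector about the world's x, y, z in degrees, a list of three; "gripper": the closure in counts, from 0 (fully open) to 255 (shut). A call has exactly 5 rows; each row shifts and turns the pose as measured when the row begins; what a row does not reach is not made up. A row lasts 1/8 s, in which the tool goes at most 62.5 mm and 10.7 degrees, less where a joint would pass 70% of its speed; a pose out of reach is approached as far as the arm can. A call is refused whole if a number of a shift passes 62.5 or a number of a turn 10.7, either way. A call with a gripper value outside its range is refused whole. The fingers move at their own pace and stop on an object; "grip_force" is the grip in N (left out, the last holds). Time passes only in rows, so rows that do not move let the fingers close, or fill a call up. It gives the time, the measured TCP pose, the force and the opening at its end, in the units of the state.
- sense(): the state, without advancing time (a new reading comes with each control period).
- get_image(name): name is "scene" or "top" or "wrist"; returns the picture (420x560x3 uint8, blue, green, red); there is no depth.
- calibration(name): a dict with "fx", "fy", "cx", "cy" (pixels), "dist" ([k1, k2, p1, p2, k3] as OpenCV has them; the pictures are not rectified), "cam_to_world" (4x4, takes a point from camera to world coordinates). Camera axes: x right, y down, z forward; pixel columns grow to the right and rows downward; lengths in m; the calibration is good to about 2 mm. A picture is of the moment at which its call begins: read the wrist's pose just before it. calibration takes no time and is no camera call; for the wrist camera it gives the pose at the moment of the call.
- close_job(): hands the job in, once; it reports no verdict.
The state is a dict: "clock": time; "joint_positions": joint angles; "qd": joint speeds; "joint_efforts": joint torques, N m; "position": TCP position; "tcp_rot": TCP orientation; "wrist_force": force on the tool from outside, world axes, zero at the start; "ft_torque": the same for the moment, N m; "gripper_width": finger opening in m.
Only numpy, scipy, OpenCV 4.12 (cv2) and the standard library are available. Lean on these libraries where they do the work, as an engineer would, in place of code of your own. Each camera call takes 0.05 s, during which the arm holds its last target. There are 200 camera calls.

## Working session

There is one attempt and no reset: what is moved stays moved. The work goes in short steps, Python scripts to look and compute and a tool call to move; the robot and the scene stay as the last step left them, time stands still between calls to the robot, and variables do not carry over. Pictures are saved under pics/ and viewed, about 8 in all and at most 12, crops included, and the job is handed in when it is done.

Besides the shell and the picture viewer there is one more tool, called after ">>>" as a command line: name --argument value ..., lists and objects as JSON in quotes. arm_command: Moves the arm, as the interface text tells. Its arguments: {"type":"object","properties":{"travel":{"type":"array","items":{"type":"array","items":{"type":"number"}}},"angular":{"type":"array","items":{"type":"array","items":{"type":"number"}}},"gripper":{"type":"array","items":{"type":"number"}},"grip_force":{"type":"number"}},"required":["travel","angular","gripper"]}

```bash
ls; mkdir -p pics; cat > h.py <<'E'
from workcell import *
import numpy as np, cv2
def K(c): return np.array([[c['fx'],0,c['cx']],[0,c['fy'],c['cy']],[0,0,1.]])
def ray(c,uv):
    p=cv2.undistortPoints(np.array([[uv]],float),K(c),np.array(c['dist'],float))[0,0]
    T=np.array(c['cam_to_world']); return T[:3,3],T[:3,:3]@np.array([p[0],p[1],1.])
def onz(c,uv,z):
    o,d=ray(c,uv); return o+d*(z-o[2])/d[2]
def proj(c,X):
    T=np.linalg.inv(np.array(c['cam_to_world'])); r=cv2.Rodrigues(T[:3,:3])[0]
    return cv2.projectPoints(np.array(X,float).reshape(-1,1,3),r,T[:3,3],K(c),np.array(c['dist'],float))[0].reshape(-1,2)
E
python3 - <<'E'
from h import *
s=sense();print(s)
for n in("scene","top"):
    c=calibration(n);print(n,c);cv2.imwrite(f'pics/{n}0.png',get_image(n))
E
```

```text
pics
{'clock': 0.0, 'joint_positions': array([-1.29652011,  0.61589464, -0.01262567,  1.4248672 ,  0.00813187,
        1.10338342, -0.04038562]), 'qd': array([-4.80682576e-06, -5.35031873e-04, -5.71016880e-04,  1.06228145e-03,
       -9.31996699e-05, -1.59376930e-04, -4.93140090e-04]), 'joint_efforts': array([-3.27702346e-04, -4.58928823e+01,  2.08595395e-01, -1.65751362e+01,
       -6.10998063e-02,  2.04021548e-02,  2.42531296e-04]), 'position': array([0.19234272, 0.62010728, 0.22850757]), 'tcp_rot': array([ 7.65183842e-04,  8.05034651e-01,  5.93226471e-01, -9.89618719e-04]), 'wrist_force': array([ 0.23000334, -0.31836779, -0.02506907]), 'ft_torque': array([ 0.02116696, -0.00033168,  0.03241323]), 'gripper_width': 0.0930928722584947}
scene {'fx': 514.9230595780765, 'fy': 514.9230595780765, 'cx': 278.29767280539863, 'cy': 209.23509291710278, 'dist': array([-0.06986368,  0.        ,  0.        ,  0.        ,  0.        ]), 'cam_to_world': array([[-0.61941057,  0.40154149, -0.67460727,  1.32717672],
       [ 0.78495137,  0.33152734, -0.5233937 ,  0.59640767],
       [ 0.01348647, -0.8537295 , -0.52054209,  0.70357608],
       [ 0.        ,  0.        ,  0.        ,  1.        ]])}
top {'fx': 480.8289812848367, 'fy': 480.8289812848367, 'cx': 281.4468741869847, 'cy': 206.75438410271852, 'dist': array([-0.03195461,  0.        ,  0.        ,  0.        ,  0.        ]), 'cam_to_world': array([[ 0.10673214, -0.96890604,  0.22322485,  0.25891328],
       [-0.99428441, -0.10459406,  0.0214147 , -0.01044779],
       [ 0.00259916, -0.22423462, -0.97453172,  1.37246871],
       [ 0.        ,  0.        ,  0.        ,  1.        ]])}
```

View pics/scene0.png

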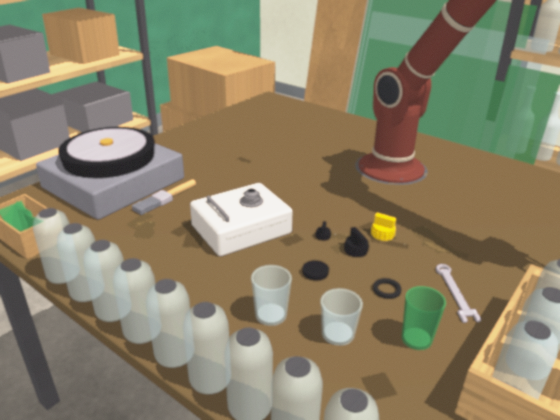

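View pics/top0.png

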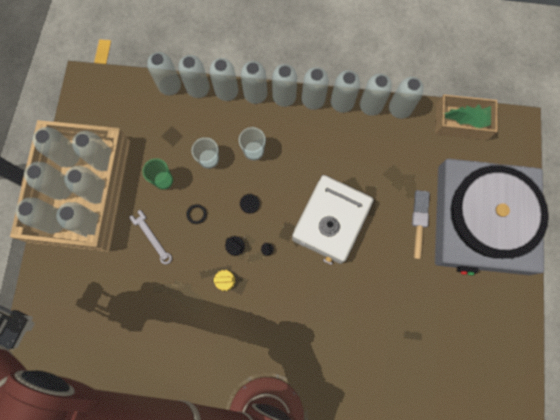

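Scene and top views. Things like the cap:
- Large black cap with a bar: scene (357,242), top (235,246).
- Small black cap: scene (323,231), top (267,249).
- Yellow cap: scene (384,227), top (224,281).
- Flat black jar lid: scene (315,270), top (250,204).
- Ring: top (197,214).

The description picks the large black one at top (235,246). The neck is at top (330,226). I'll check both in one close crop.

```bash
python3 - <<'E'
from h import *
a=cv2.imread('pics/top0.png');b=cv2.imread('pics/scene0.png')
f=lambda im,x,y,w:cv2.resize(im[y-w:y+w,x-w:x+w],(390,390),interpolation=cv2.INTER_CUBIC)
A=cv2.resize(a[195:285,180:310-0],(520,360),interpolation=cv2.INTER_CUBIC)
cv2.imwrite('pics/c1.png',np.vstack([np.hstack([f(a,248,240,30),f(a,330,226,26)]),np.hstack([f(b,345,238,30),f(b,250,200,30)])])[:, :] if 0 else cv2.resize(np.vstack([np.hstack([f(a,248,240,30),f(a,330,226,26)]),np.hstack([f(b,345,238,30),f(b,250,200,30)])]),(600,600)))
t=calibration('top');s=calibration('scene')
for n,im,c,box in(('top',a,t,(218,228,254,262)),('scene',b,s,(338,222,374,260))):
    x0,y0,x1,y1=box;g=im[y0:y1,x0:x1].max(2);m=(g<40).astype(np.uint8)
    nl,l,st,ce=cv2.connectedComponentsWithStats(m);k=1+st[1:,4].argmax();u=ce[k]+[x0,y0]
    print(n,st[k],u,[onz(c,u,z).round(4) for z in(.014,.025,.04)])
    print(cv2.minAreaRect(np.argwhere(l==k)[:,::-1].astype(np.float32)))
# neck
for n,im,c,box in(('top',a,t,(314,210,346,242)),('scene',b,s,(236,184,268,212))):
    x0,y0,x1,y1=box;g=im[y0:y1,x0:x1].max(2);m=(g<150).astype(np.uint8)
    nl,l,st,ce=cv2.connectedComponentsWithStats(m);k=1+st[1:,4].argmax();u=ce[k]+[x0,y0]
    print(n,st[k],u,[onz(c,u,z).round(4) for z in(.07,.09,.101)])
# tank top outline
h=cv2.cvtColor(a,cv2.COLOR_BGR2HSV);m=((h[...,2]>150)&(h[...,1]<60)).astype(np.uint8);m[:,:285]=0;m[:,380:]=0;m[:170]=0;m[270:]=0
cn=max(cv2.findContours(m,0,2)[0],key=cv2.contourArea);r=cv2.minAreaRect(cn);print(r);P=[onz(t,p,.07)[:2] for p in cv2.boxPoints(r)];print(np.round(P,4),[np.linalg.norm(P[i]-P[i-1]).round(4) for i in range(4)])
E
```

```text
top [  8   9  18  18 149] [236.02013423 245.47651007] [array([0.4437, 0.1359, 0.014 ]), array([0.4422, 0.1347, 0.025 ]), array([0.4402, 0.1331, 0.04  ])]
((17.250001907348633, 17.75), (16.970561981201172, 16.26345443725586), 45.0)
scene [11 10 13 14 97] [355.10309278 239.03092784] [array([0.4241, 0.1267, 0.014 ]), array([0.4385, 0.1342, 0.025 ]), array([0.4581, 0.1444, 0.04  ])]
((17.000001907348633, 17.0), (14.142135620117188, 8.485280990600586), 45.0)
top [  5   7  21  19 310] [328.96774194 225.9483871 ] [array([ 0.5173, -0.1178,  0.07  ]), array([ 0.5134, -0.1162,  0.09  ]), array([ 0.5112, -0.1153,  0.101 ])]
scene [  5   5  19  16 192] [249.96354167 198.00520833] [array([ 0.5088, -0.1269,  0.07  ]), array([ 0.5346, -0.104 ,  0.09  ]), array([ 0.5488, -0.0915,  0.101 ])]
((332.20001220703125, 218.10000610351562), (58.5849723815918, 71.5541763305664), 26.56505012512207)
[[ 0.4752 -0.0142]
 [ 0.6669 -0.0854]
 [ 0.6067 -0.2378]
 [ 0.4189 -0.1628]] [np.float64(0.1589), np.float64(0.2045), np.float64(0.1639), np.float64(0.2022)]
```

View pics/c1.png

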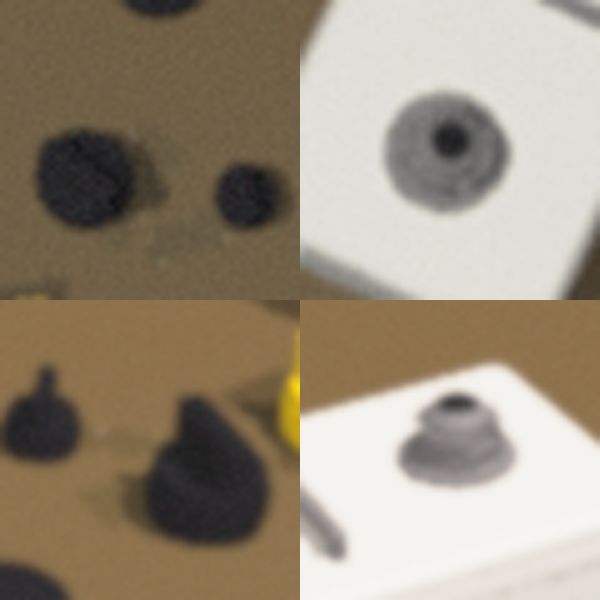

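The crop confirms the cap: the large black one with a bar, at crop (85,178). The small one is at (247,195). The neck's mouth is at crop (450,140), which is top (330,224). Moving above the cap next.

>>> arm_command --travel '[[28,-56,0],[28,-56,0],[28,-56,0],[28,-56,0],[28,-56,0]]' --angular '[[0,0,0],[0,0,0],[0,0,0],[0,0,0],[0,0,0]]' --gripper '[0,0,0,0,0]'

```text
clock: 0.72
position: [0.3278, 0.3412, 0.2252]
tcp_rot: [0.0, 0.802, 0.597, -0.003]
wrist_force: [0.9, 0.4, -0.4]
gripper_width: 0.093
```

>>> arm_command --travel '[[28,-56,0],[28,-56,0],[28,-56,0],[14,-28,0],[0,0,0]]' --angular '[[0,0,0],[0,0,0],[0,0,0],[0,0,0],[0,0,0]]' --gripper '[0,0,0,0,0]'

```text
clock: 1.35
position: [0.4261, 0.1388, 0.2248]
tcp_rot: [0.001, 0.805, 0.593, -0.003]
wrist_force: [0.2, 0.9, -0.5]
gripper_width: 0.0926
```

```bash
python3 - <<'E'
from h import *
s=sense();print(s['clock'],s['position'],s['tcp_rot'],s['joint_positions'])
c=calibration('wrist');im=get_image('wrist');cv2.imwrite('pics/w1.png',im);np.save('w1.npy',c,allow_pickle=True)
print(c, proj(c,[[.442,.135,.03],s['position']]))
E
```

```text
1.35 [0.42610612 0.13883061 0.2247775 ] [ 0.00134264  0.80516735  0.59303777 -0.00315168] [-0.4260256   0.31473265  0.07813367  1.98151058 -0.02635036  0.85172315
  0.93542163]
{'fx': 331.4956713527198, 'fy': 331.4956713527198, 'cx': 283.6809279747531, 'cy': 215.0279637177778, 'dist': array([-0.03954809,  0.        ,  0.        ,  0.        ,  0.        ]), 'cam_to_world': array([[ 0.2961233 ,  0.92059109,  0.25460368,  0.3564126 ],
       [ 0.9551243 , -0.2834568 , -0.08596402,  0.16183922],
       [-0.00696857,  0.26863411, -0.96321709,  0.37853334],
       [ 0.        ,  0.        ,  0.        ,  1.        ]])} [[285.65102388 208.36780228]
 [283.15467771 272.9855899 ]]
```

View pics/w1.png

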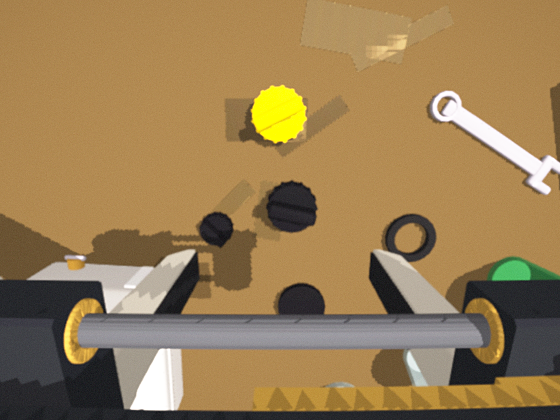

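The wrist view shows the cap at (292,207), with its bar running nearly along image x. The small cap is at (216,228), the jar lid at (301,302), and the yellow cap at (278,114). I'll enhance the crop to measure the bar.

```bash
python3 - <<'E'
from h import *
im=cv2.imread('pics/w1.png');c=np.load('w1.npy',allow_pickle=True).item()
x0,y0=262,177;r=im[y0:y0+60,x0:x0+60]
g=r.max(2);m=(g<75).astype(np.uint8);m=cv2.morphologyEx(m,cv2.MORPH_OPEN,np.ones((3,3)))
cn=max(cv2.findContours(m,0,2)[0],key=cv2.contourArea);(u,v),R=cv2.minEnclosingCircle(cn);M=cv2.moments(cn);ce=(M['m10']/M['m00']+x0,M['m01']/M['m00']+y0)
print('circle',u+x0,v+y0,R,'centroid',ce,[onz(c,ce,z).round(4) for z in(.014,.02,.028)])
e=cv2.resize(np.clip(r.astype(float)*4-40,0,255).astype(np.uint8),(600,600),interpolation=cv2.INTER_CUBIC)
cv2.imwrite('pics/c2.png',e)
E
```

```text
circle 291.70174407958984 207.63522338867188 26.859392166137695 centroid (291.0880699022407, 206.77004931222424) [array([0.446 , 0.1402, 0.014 ]), array([0.4445, 0.1406, 0.02  ]), array([0.4425, 0.141 , 0.028 ])]
```

View pics/c2.png

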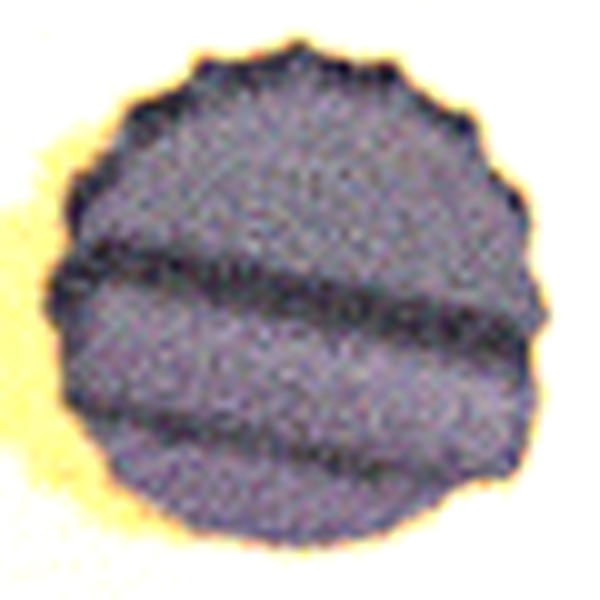

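```bash
python3 - <<'E'
from h import *
c=np.load('w1.npy',allow_pickle=True).item()
f=lambda u,v:(262+(u+.5)/10-.5,177+(v+.5)/10-.5)
P=np.array([onz(c,f(*p),.053) for p in((75,285),(70,395),(505,480),(525,355))]);print(P.round(4))
d=(P[2]+P[3]-P[0]-P[1])/2;print('mid',P.mean(0),'len',np.linalg.norm(d),'bar angle',np.degrees(np.arctan2(d[1],d[0])))
C=onz(c,(262+30-.5,177+28.5),.028);print('top-disc',C)
# mouth two-view
t=calibration('top');s=calibration('scene')
print('mouth',onz(t,(330,224.3),.101),onz(s,(251.2,190.8),.101))
o1,d1=ray(t,(330,224.3));o2,d2=ray(s,(251.2,190.8))
A=np.stack([d1,-d2],1);k=np.linalg.lstsq(A,o2-o1,rcond=None)[0];print(o1+k[0]*d1,o2+k[1]*d2)
S=sense();q=S['tcp_rot'];print('jaw angle',np.degrees(2*np.arctan2(q[2],q[1])),S['clock'])
E
```

```text
[[0.4281 0.1217 0.053 ]
 [0.4389 0.1177 0.053 ]
 [0.4607 0.1576 0.053 ]
 [0.4485 0.1632 0.053 ]]
mid [0.44408189 0.14007755 0.053     ] len 0.04585817552234483 bar angle 62.58038257844034
top-disc [0.44128515 0.14188282 0.028     ]
mouth [ 0.51598528 -0.11765886  0.101     ] [ 0.52110931 -0.11166671  0.101     ]
[ 0.51673872 -0.11797308  0.09727351] [ 0.51566147 -0.11645226  0.09692747]
jaw angle 72.91649944626067 1.4
```

Cap centre is about (0.443, 0.1405) with the bar at 62.6°. The measured length of 46 mm against the true 50 mm is fair. Turning the jaws by −100° keeps joint 7 room for the anticlockwise turn later. I'll do that while lowering to 110 mm and part-closing the gripper.

>>> arm_command --travel '[[3,0,-10],[3,0,-10],[3,0,-10],[3,0,-10],[3,0,-10]]' --angular '[[0,0,-10.6],[0,0,-10.6],[0,0,-10.6],[0,0,-10.6],[0,0,-10.6]]' --gripper '[135,135,135,135,135]' --grip_force 15

```text
clock: 2.02
position: [0.436, 0.1521, 0.1729]
tcp_rot: [-0.004, 0.986, 0.168, -0.003]
wrist_force: [-0.2, 0.5, 0.7]
gripper_width: 0.0475
```

>>> arm_command --travel '[[1,0,-15],[1,0,-15],[0,0,-15],[0,0,-15],[0,0,0]]' --angular '[[0,0,-10.6],[0,0,-10.6],[0,0,-10.6],[0,0,-10.6],[0,0,-5]]' --gripper '[135,135,135,135,135]'

```text
clock: 2.65
position: [0.4319, 0.1658, 0.1089]
tcp_rot: [-0.007, 0.969, -0.246, -0.004]
wrist_force: [-1.0, 0.7, 1.0]
gripper_width: 0.0437
```

```bash
cat >> h.py <<'E'
def st():
    s=sense();q=s['tcp_rot'];w,x,y,z=q
    zz=[2*(x*z+w*y),2*(y*z-w*x)]
    print('t',round(s['clock'],2),'pos',(s['position']*1e3).round(2),'jaw',np.degrees(2*np.arctan2(y,x)).round(2),'tilt z-axis',np.round(zz,4),'j7',s['joint_positions'][6].round(3),'F',s['wrist_force'].round(1),'M',s['ft_torque'].round(2),'w',s['gripper_width'].round(4)); return s
E
python3 - <<'E'
from h import *
s=st();c=calibration('wrist');im=get_image('wrist')
ff=proj(c,[[.443,.1405,.04]])[0];print(ff)
cv2.imwrite('pics/w2.png',im)
E
```

```text
Traceback (most recent call last):
  File "h.py", line 15, in st
    print('t',round(s['clock'],2),'pos',(s['position']*1e3).round(2),'jaw',np.degrees(2*np.arctan2(y,x)).round(2),'tilt z-axis',np.round(zz,4),'j7',s['joint_positions'][6].round(3),'F',s['wrist_force'].round(1),'M',s['ft_torque'].round(2),'w',s['gripper_width'].round(4)); return s
                                                                                                                                                                                                                                                   ^^^^^^^^^^^^^^^^^^^^^^^^
AttributeError: 'float' object has no attribute 'round'
```

```bash
sed -i "s/s\['gripper_width'\].round(4)/round(float(s['gripper_width']),4)/" h.py
python3 - <<'E'
from h import *
s=st();c=calibration('wrist');im=get_image('wrist')
ff=proj(c,[[.443,.1405,.04]])[0];print(ff)
cv2.imwrite('pics/w2.png',im)
E
```

```text
t 2.65 pos [431.91 165.77 108.93] jaw -28.46 tilt z-axis [-0.005   0.0153] j7 -0.426 F [-1.   0.7  1. ] M [-0.09  0.14  0.02] w 0.0437
[313.17982006 256.06371964]
```

View pics/w2.png

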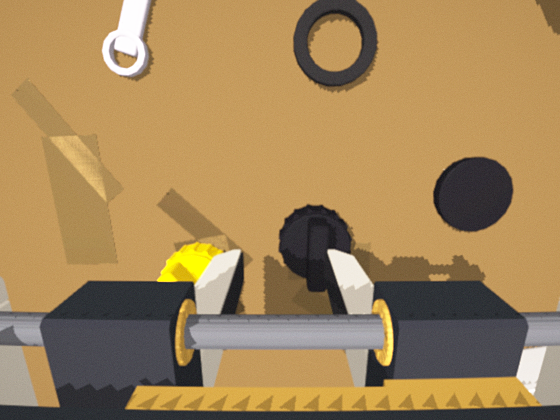

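The bar stands almost upright in the picture, at (317,220–290), so the jaws are aligned across it. They sit about 27 mm off to the side. I'll correct xy and the slight tilt, then re-measure.

>>> arm_command --travel '[[5.5,-12,0],[5.5,-13,0],[0,0,0],[0,0,0],[0,0,0]]' --angular '[[-0.9,-0.3,1.0],[0,0,0],[0,0,0],[0,0,0],[0,0,0]]' --gripper '[135,135,135,135,135]'

```text
clock: 3.32
position: [0.4433, 0.1421, 0.1095]
tcp_rot: [-0.001, 0.972, -0.233, 0.0]
wrist_force: [0.4, 0.4, -0.2]
gripper_width: 0.0439
```

```bash
python3 - <<'E'
from h import *
s=st();c=calibration('wrist');im=get_image('wrist');cv2.imwrite('pics/w3.png',im);np.save('w3.npy',c,allow_pickle=True)
print(proj(c,[[.443,.1405,.053],s['position']]))
u,v=proj(c,[[.443,.1405,.053]])[0].astype(int)
r=im[v-60:v+60,u-60:u+60];e=cv2.resize(np.clip(r.astype(float)*4-40,0,255).astype(np.uint8),(600,600),interpolation=cv2.INTER_CUBIC)
print(u-60,v-60);cv2.imwrite('pics/c3.png',e)
E
```

```text
t 3.33 pos [443.28 142.07 109.5 ] jaw -27.0 tilt z-axis [0.0012 0.001 ] j7 -0.375 F [ 0.4  0.4 -0.2] M [-0.06  0.17 -0.02] w 0.0439
[[282.44288221 240.78499531]
 [281.31611404 276.03267523]]
222 180
```

View pics/c3.png

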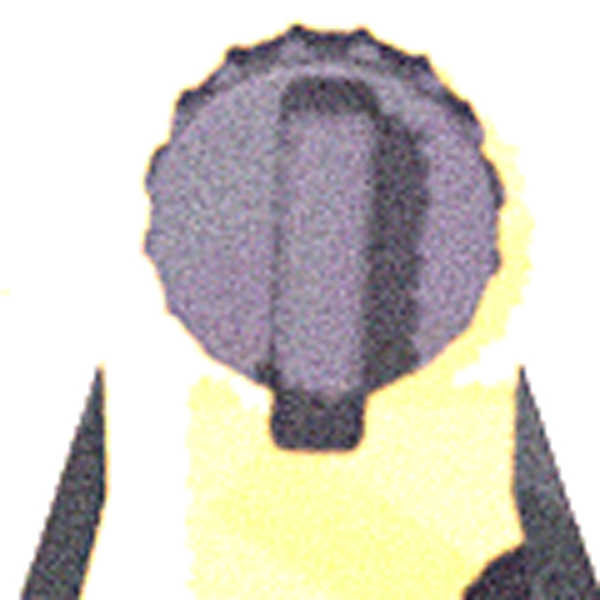

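```bash
python3 - <<'E'
from h import *
c=np.load('w3.npy',allow_pickle=True).item()
f=lambda u,v:(222+(u+.5)/5-.5,180+(v+.5)/5-.5)
g=lambda u,v,z:onz(c,f(u,v),z)
a=[g(*p,.053) for p in((283,110),(376,110),(365,450),(270,450),(272,395),(364,395))]
print(np.round(a,4))
print('mid long',np.mean(a[:4],0),np.linalg.norm(a[0]-a[3]),'short',np.mean(a[:2]+a[4:],0),'w',np.linalg.norm(a[0]-a[1]))
l=(a[2]+a[3]-a[0]-a[1]);print('ang',np.degrees(np.arctan2(l[1],l[0])))
print('skirt L/R/top mid',(g(146,215,.02)+g(502,205,.02))/2,np.linalg.norm(g(146,215,.02)-g(502,205,.02)),'disc bottom',g(318,395,.028))
print(np.array(c['cam_to_world'])[:3,3])
E
```

```text
[[0.4528 0.1659 0.053 ]
 [0.4636 0.1604 0.053 ]
 [0.4409 0.1179 0.053 ]
 [0.4292 0.1238 0.053 ]
 [0.4332 0.131  0.053 ]
 [0.4444 0.1253 0.053 ]]
mid long [0.44663332 0.14198034 0.053     ] 0.048238219752634086 short [0.4485182  0.14562071 0.053     ] w 0.012110715079700704
ang -118.7546844588319
skirt L/R/top mid [0.44726116 0.14235735 0.02      ] 0.05457903429223427 disc bottom [0.43413147 0.11857504 0.028     ]
[0.47810251 0.20843353 0.26326052]
```

Centre from two opposite views is about (0.4455, 0.141), bar at 61–62°. The sizes come out 3% small, which is consistent. Descending to grip.

>>> arm_command --travel '[[2,-1,-20],[0,0,-20],[0,0,-18],[0,0,-6],[0,0,0]]' --angular '[[0,0,-1.3],[0,0,0],[0,0,0],[0,0,0],[0,0,0]]' --gripper '[135,135,135,135,135]'

```text
clock: 4.0
position: [0.4461, 0.1425, 0.0445]
tcp_rot: [-0.002, 0.97, -0.244, 0.001]
wrist_force: [-0.8, 0.4, 0.2]
gripper_width: 0.0438
```

```bash
python3 -c "
from h import *
st()"
```

```text
t 4.0 pos [446.09 142.45  44.53] jaw -28.21 tilt z-axis [0.0036 0.0028] j7 -0.304 F [-0.8  0.4  0.2] M [-0.07  0.13 -0.01] w 0.0438
```

>>> arm_command --travel '[[-0.5,-1.0,-2],[0,0,0],[0,0,0],[0,0,0],[0,0,0]]' --angular '[[-0.15,0.2,0],[0,0,0],[0,0,0],[0,0,0],[0,0,0]]' --gripper '[135,255,255,255,255]' --grip_force 25

```text
clock: 4.62
position: [0.4465, 0.1419, 0.044]
tcp_rot: [-0.001, 0.97, -0.243, 0.001]
wrist_force: [-0.7, -0.5, -1.8]
gripper_width: 0.0136
```

```bash
python3 -c "
from h import *
st()"
```

```text
t 4.62 pos [446.47 141.91  44.04] jaw -28.18 tilt z-axis [0.0028 0.0012] j7 -0.304 F [-0.7 -0.5 -1.8] M [-0.04  0.12  0.  ] w 0.0136
```

Width 13.6 mm, so the bar is held, and the TCP is 44 mm above the cap's origin. Lifting, then over towards the neck while winding joint 7 back 40°.

>>> arm_command --travel '[[0,0,20],[0,0,45],[0,0,45],[0,-10,30],[10,-40,10]]' --angular '[[0,0,0],[0,0,0],[0,0,0],[0,0,0],[0,0,-4]]' --gripper '[255,255,255,255,255]'

```text
clock: 5.25
position: [0.4539, 0.0939, 0.1966]
tcp_rot: [-0.0, 0.962, -0.274, -0.002]
wrist_force: [0.8, 0.5, -1.9]
gripper_width: 0.0136
```

>>> arm_command --travel '[[15,-45,0],[15,-45,0],[15,-45,0],[15,-45,0],[5,-15,0]]' --angular '[[0,0,-8],[0,0,-8],[0,0,-8],[0,0,-8],[0,0,-4]]' --gripper '[255,255,255,255,255]'

```text
clock: 5.88
position: [0.5193, -0.1075, 0.1976]
tcp_rot: [-0.002, 0.824, -0.567, -0.0]
wrist_force: [0.9, -0.0, -1.0]
gripper_width: 0.0141
```

>>> arm_command --travel '[[0,0,0],[0,0,0],[0,0,0],[0,0,0],[0,0,0]]' --angular '[[0,0,0],[0,0,0],[0,0,0],[0,0,0],[0,0,0]]' --gripper '[255,255,255,255,255]'

```text
clock: 6.5
position: [0.5181, -0.1019, 0.1964]
tcp_rot: [-0.003, 0.827, -0.563, -0.003]
wrist_force: [-0.7, -0.4, -1.0]
gripper_width: 0.0138
```

```bash
python3 -c "
from h import *
s=st();print(s['joint_positions'].round(2));c=calibration('wrist');np.save('w4.npy',c,allow_pickle=True);im=get_image('wrist');cv2.imwrite('pics/w4.png',im)
print(proj(c,[[.515,-.117,.101],s['position']-[0,0,.044],s['position']]).round(1),np.array(c['cam_to_world'])[:3,3])"
```

```text
t 6.5 pos [ 518.12 -101.87  196.43] jaw -68.51 tilt z-axis [-0.0023  0.0084] j7 -0.551 F [-0.7 -0.4 -1. ] M [-0.08  0.16  0.01] w 0.0138
[-0.33  0.56  0.76  1.83 -0.48  0.94 -0.55]
[[300.2 233.1]
 [283.3 246.3]
 [282.5 277.3]] [ 0.58909606 -0.0758461   0.35013943]
```

View pics/w4.png

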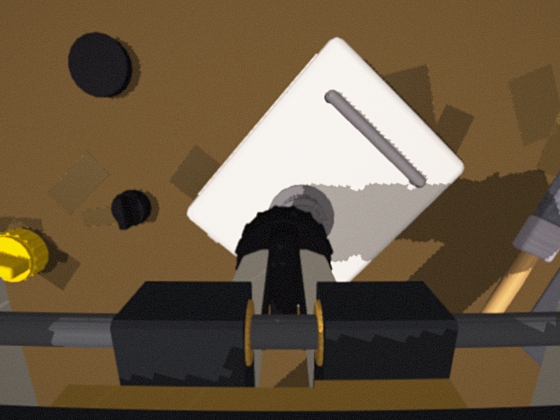

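The wrist view shows the neck half hidden behind the held cap, which is at (285,235). Its mouth is near (300,233). I'll back the tool off 50 mm along image-down to see the mouth clearly.

>>> arm_command --travel '[[-15,-5,0],[-25,-9,0],[-12,-4,0],[0,0,0],[0,0,0]]' --angular '[[-0.5,-0.1,0],[0,0,0],[0,0,0],[0,0,0],[0,0,0]]' --gripper '[255,255,255,255,255]'

```text
clock: 7.18
position: [0.4668, -0.1191, 0.1968]
tcp_rot: [-0.0, 0.827, -0.562, 0.001]
wrist_force: [-0.8, -0.4, -0.9]
gripper_width: 0.0137
```

```bash
python3 -c "
from h import *
s=st();c=calibration('wrist');np.save('w5.npy',c,allow_pickle=True);im=get_image('wrist');cv2.imwrite('pics/w5.png',im)
p=s['position'];print(proj(c,[[.515,-.117,.101],p-[0,0,.016],p-[0,0,.044],p]).round(1))
r=im[110:270,200:360];cv2.imwrite('pics/c5.png',cv2.resize(np.clip(r.astype(float)*1.0,0,255).astype(np.uint8),(600,600),interpolation=cv2.INTER_CUBIC))"
```

```text
t 7.17 pos [ 466.78 -119.13  196.79] jaw -68.34 tilt z-axis [ 0.0023 -0.0005] j7 -0.5 F [-0.8 -0.4 -0.9] M [-0.03  0.14  0.03] w 0.0137
[[303.7 164.6]
 [282.5 264.4]
 [282.5 246.3]
 [282.4 277.2]]
```

View pics/c5.png

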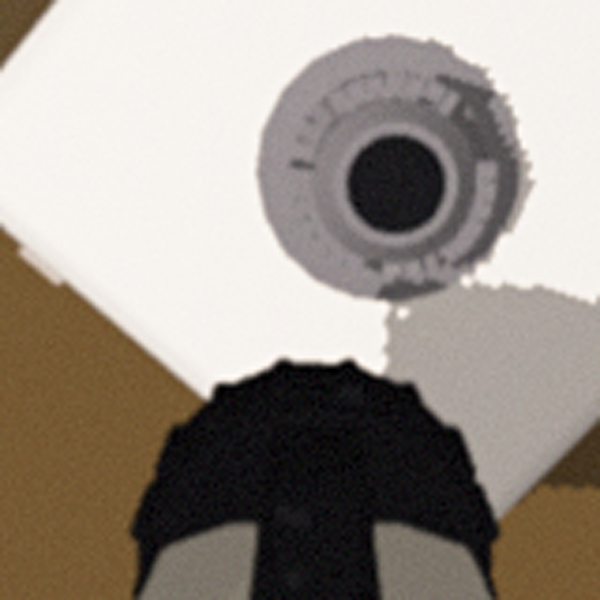

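```bash
python3 - <<'E'
from h import *
im=cv2.imread('pics/w5.png');c=np.load('w5.npy',allow_pickle=True).item()
p=np.array([.46678,-.11913,.19679])
g=im.max(2)
m=np.zeros_like(g);m[140:180,280:330]=(g[140:180,280:330]<60)
cn=max(cv2.findContours(m,0,1)[0],key=cv2.contourArea);M=cv2.moments(cn);u=np.array([M['m10'],M['m01']])/M['m00']
print('hole',u,cv2.minEnclosingCircle(cn),'mouth',onz(c,u,.101),'if .099',onz(c,u,.099))
# flange / outer rim ring on the mouth (light ring)
m=np.zeros_like(g);m[205:262,225:340]=(g[205:262,225:340]<60)
cn=max(cv2.findContours(m,0,1)[0],key=cv2.contourArea).reshape(-1,2)
a=np.linspace(0,2*np.pi,360);out=[]
for r,dz in((.0285,-.044),(.0285,-.016)):
    q=proj(c,np.c_[p[0]+r*np.cos(a),p[1]+r*np.sin(a),np.full(360,p[2]+dz)]);out.append(q)
hull=cv2.convexHull(np.vstack(out).astype(np.float32)).reshape(-1,2)
for v in(207,210,215,220,230,240,250):
    r=cn[cn[:,1]==v][:,0]
    q=[]
    for i in range(len(hull)):
        A,B=hull[i-1],hull[i]
        if (A[1]-v)*(B[1]-v)<0:q.append(A[0]+(v-A[1])/(B[1]-A[1])*(B[0]-A[0]))
    print(v,'seen',(r.min(),r.max()) if len(r) else None,'pred',np.round(sorted(q),1))
print('top seen',cn[:,1].min(),'pred',hull[:,1].min())
E
```

```text
hole [305.14850427 158.67663818] ((305.0526428222656, 158.6842041015625), 12.832919120788574) mouth [ 0.51947625 -0.11635223  0.101     ] if .099 [ 0.51933627 -0.11655108  0.099     ]
207 seen (np.int32(274), np.int32(294)) pred [262.7 302.3]
210 seen (np.int32(269), np.int32(298)) pred [257.3 307.8]
215 seen (np.int32(257), np.int32(311)) pred [250.8 314.2]
220 seen (np.int32(252), np.int32(314)) pred [246.3 318.7]
230 seen (np.int32(243), np.int32(324)) pred [240.5 324.5]
240 seen (np.int32(239), np.int32(327)) pred [236.6 328.4]
250 seen (np.int32(235), np.int32(332)) pred [232.8 332.1]
top seen 206 pred 202.68532
```

The mouth is at (0.519, −0.116), agreeing with the top camera within 3 mm. In the hand, the cap appears about 1.5–2 mm off the TCP along the bar, away from the camera. That puts the TCP target at about (0.520, −0.116). Expected TCP heights:

| Cap position | TCP z (mm) |
|---|---|
| Lugs on stops | 139 |
| Lugs on threads | 136 |
| In the starts | 128 |
| Home | 123 |

>>> arm_command --travel '[[20,1,0],[25,1.5,-10],[8,1,-15],[0,0,-15],[0,0,0]]' --angular '[[0,-0.1,0],[0,0,0],[0,0,0],[0,0,0],[0,0,0]]' --gripper '[255,255,255,255,255]'

```text
clock: 7.85
position: [0.5218, -0.1141, 0.1537]
tcp_rot: [-0.001, 0.828, -0.56, 0.001]
wrist_force: [0.0, 0.2, -0.3]
gripper_width: 0.0139
```

```bash
python3 -c "
from h import *
st()"
```

```text
t 7.85 pos [ 521.8  -114.11  153.68] jaw -68.17 tilt z-axis [ 0.0023 -0.0002] j7 -0.484 F [ 0.   0.2 -0.3] M [-0.08  0.12 -0.02] w 0.0139
```

>>> arm_command --travel '[[-1.8,-2.0,0],[0,0,-4],[0,0,-4],[0,0,-2],[0,0,0]]' --angular '[[0,0.1,0],[0,0,0],[0,0,0],[0,0,0],[0,0,0]]' --gripper '[255,255,255,255,255]'

```text
clock: 8.48
position: [0.519, -0.117, 0.1442]
tcp_rot: [-0.0, 0.828, -0.561, 0.001]
wrist_force: [0.1, -0.4, -0.6]
gripper_width: 0.0137
```

>>> arm_command --travel '[[0,0,0],[0,0,-1.5],[0,0,0],[0,0,-1.5],[0,0,0]]' --angular '[[0,0,0],[0,0,0],[0,0,0],[0,0,0],[0,0,0]]' --gripper '[255,255,255,255,255]'

```text
clock: 9.1
position: [0.5192, -0.117, 0.1412]
tcp_rot: [-0.001, 0.828, -0.561, 0.001]
wrist_force: [0.2, 0.2, -0.9]
gripper_width: 0.0137
```

```bash
python3 -c "
from h import *
st()"
```

```text
t 9.1 pos [ 519.24 -116.97  141.25] jaw -68.26 tilt z-axis [ 0.0023 -0.0002] j7 -0.464 F [ 0.2  0.2 -0.9] M [0.04 0.16 0.03] w 0.0137
```

Already 4 mm past the mouth with no lateral force. Continuing down in small steps.

>>> arm_command --travel '[[0,0,-1],[0,0,-1],[0,0,-1],[0,0,-1],[0,0,0]]' --angular '[[0,0,0],[0,0,0],[0,0,0],[0,0,0],[0,0,0]]' --gripper '[255,255,255,255,255]'

```text
clock: 9.72
position: [0.5192, -0.117, 0.1369]
tcp_rot: [-0.001, 0.828, -0.561, 0.001]
wrist_force: [-0.1, 0.5, -1.4]
gripper_width: 0.0138
```

```bash
python3 -c "
from h import *
st()"
```

```text
t 9.72 pos [ 519.25 -116.99  136.92] jaw -68.26 tilt z-axis [ 0.0022 -0.0003] j7 -0.459 F [-0.1  0.5 -1.4] M [-0.03  0.15  0.03] w 0.0138
```

>>> arm_command --travel '[[0,0,-0.7],[0,0,-0.7],[0,0,-0.7],[0,0,0],[0,0,0]]' --angular '[[0,0,0],[0,0,0],[0,0,0],[0,0,0],[0,0,0]]' --gripper '[255,255,255,255,255]'

```text
clock: 10.35
position: [0.5193, -0.1171, 0.1354]
tcp_rot: [-0.001, 0.828, -0.561, 0.001]
wrist_force: [0.6, -0.1, 0.3]
gripper_width: 0.0137
```

```bash
python3 -c "
from h import *
st()"
```

```text
t 10.35 pos [ 519.32 -117.06  135.42] jaw -68.27 tilt z-axis [0.0028 0.0002] j7 -0.456 F [ 0.6 -0.1  0.3] M [0.   0.19 0.02] w 0.0137
```

>>> arm_command --travel '[[0,0,-0.5],[0,0,-0.5],[0,0,0],[0,0,0],[0,0,0]]' --angular '[[0,0,0],[0,0,0],[0,0,0],[0,0,0],[0,0,0]]' --gripper '[255,255,255,255,255]'

```text
clock: 10.98
position: [0.5194, -0.1171, 0.1352]
tcp_rot: [-0.001, 0.828, -0.561, 0.001]
wrist_force: [-1.5, 0.5, 2.0]
gripper_width: 0.0138
```

```bash
python3 -c "
from h import *
st()"
```

```text
t 10.97 pos [ 519.37 -117.1   135.25] jaw -68.27 tilt z-axis [0.0034 0.0009] j7 -0.455 F [-1.5  0.5  2. ] M [0.09 0.42 0.02] w 0.0138
```

On the threads (origin −9.6 mm) with light contact. Turning anticlockwise with a small down bias.

>>> arm_command --travel '[[0,0,-0.8],[0,0,-0.8],[0,0,-0.8],[0,0,-0.8],[0,0,-0.8]]' --angular '[[0,0.2,4],[0,0,4],[0,0,4],[0,0,4],[0,0,4]]' --gripper '[255,255,255,255,255]'

```text
clock: 11.6
position: [0.5211, -0.1151, 0.135]
tcp_rot: [-0.004, 0.914, -0.405, -0.0]
wrist_force: [-2.5, 1.9, 8.8]
gripper_width: 0.0138
```

```bash
python3 -c "
from h import *
st()"
```

```text
t 11.6 pos [ 521.13 -115.06  134.99] jaw -47.76 tilt z-axis [0.0033 0.0079] j7 -0.178 F [-2.5  1.9  8.8] M [ 0.31  0.96 -0.09] w 0.0138
```

Still on the threads. The tool drifted about 2 mm with the turn and the push is 10 N, so I'll ease off, correct drift and tilt, and keep turning.

>>> arm_command --travel '[[-1.5,-0.8,0.3],[-0.5,-0.4,-0.3],[-0.5,-0.4,-0.4],[-0.5,-0.4,-0.4],[-0.5,-0.4,-0.4]]' --angular '[[-0.4,0.2,0],[0,0,4],[-0.1,0,4],[-0.1,0,4],[-0.1,0,4]]' --gripper '[255,255,255,255,255]'

```text
clock: 12.22
position: [0.5203, -0.1157, 0.1351]
tcp_rot: [0.0, 0.963, -0.27, 0.003]
wrist_force: [-0.9, 2.8, 7.0]
gripper_width: 0.0136
```

```bash
python3 -c "
from h import *
st()"
```

```text
t 12.22 pos [ 520.33 -115.67  135.06] jaw -31.37 tilt z-axis [ 0.0054 -0.0018] j7 0.035 F [-0.9  2.8  7. ] M [ 0.63  0.44 -0.16] w 0.0136
```

>>> arm_command --travel '[[-0.6,-0.1,-0.3],[-0.6,-0.2,-0.3],[-0.6,-0.2,-0.3],[-0.5,-0.3,-0.3],[-0.5,-0.3,-0.3]]' --angular '[[0.1,0.3,4],[0,0,4],[0,0,4],[0,0,4],[0,0,4]]' --gripper '[255,255,255,255,255]'

```text
clock: 12.85
position: [0.5199, -0.1157, 0.1344]
tcp_rot: [-0.001, 0.995, -0.095, 0.002]
wrist_force: [-1.0, 0.7, -0.6]
gripper_width: 0.0138
```

```bash
python3 -c "
from h import *
st()"
```

```text
t 12.85 pos [ 519.91 -115.71  134.38] jaw -10.88 tilt z-axis [0.0048 0.0014] j7 0.312 F [-1.   0.7 -0.6] M [0.06 0.18 0.02] w 0.0138
```

The vertical force vanished at jaw −10.9°, so the lugs look to be over the starts. Lowering without turning.

>>> arm_command --travel '[[-0.3,0,-1],[0,0,-1],[0,0,-1],[0,0,-1],[0,0,0]]' --angular '[[0,0.2,0],[0,0,0],[0,0,0],[0,0,0],[0,0,0]]' --gripper '[255,255,255,255,255]'

```text
clock: 13.48
position: [0.5189, -0.1158, 0.1284]
tcp_rot: [-0.0, 0.995, -0.097, -0.001]
wrist_force: [0.2, -0.1, -1.9]
gripper_width: 0.0137
```

```bash
python3 -c "
from h import *
st()"
```

```text
t 13.47 pos [ 518.92 -115.81  128.36] jaw -11.08 tilt z-axis [-0.0014  0.0004] j7 0.311 F [ 0.2 -0.1 -1.9] M [-0.04  0.12  0.03] w 0.0137
```

Dropped in: TCP z is 128.4, so the origin is at −16.6 mm with nothing bearing. I'll seat it gently and check the depth before screwing.

>>> arm_command --travel '[[0,0,-0.5],[0,0,-0.4],[0,0,-0.3],[0,0,0],[0,0,0]]' --angular '[[0,0,0],[0,0,0],[0,0,0],[0,0,0],[0,0,0]]' --gripper '[255,255,255,255,255]'

```text
clock: 14.1
position: [0.5191, -0.1158, 0.1276]
tcp_rot: [-0.0, 0.995, -0.097, -0.0]
wrist_force: [0.9, 0.2, 0.7]
gripper_width: 0.0141
```

```bash
python3 -c "
from h import *
st()"
```

```text
t 14.1 pos [ 519.08 -115.85  127.58] jaw -11.1 tilt z-axis [-0.0008  0.0005] j7 0.312 F [0.9 0.2 0.7] M [0.06 0.15 0.  ] w 0.0141
```

Seated on the floor of the starts (−17.4 mm, about 2 N). Now screwing clockwise, lowering 0.32 mm per 4°.

>>> arm_command --travel '[[0.3,0.1,0],[0.4,0.2,-0.25],[0.4,0.2,-0.3],[0.4,0.2,-0.3],[0.4,0.2,-0.3]]' --angular '[[0,0,-4],[0,0,-4],[0,0,-4],[0,0,-4],[0,0,-4]]' --gripper '[255,255,255,255,255]'

```text
clock: 14.72
position: [0.5205, -0.1161, 0.1259]
tcp_rot: [0.001, 0.962, -0.274, -0.0]
wrist_force: [-2.0, -0.4, 0.1]
gripper_width: 0.014
```

```bash
python3 -c "
from h import *
st()"
```

```text
t 14.72 pos [ 520.51 -116.11  125.91] jaw -31.77 tilt z-axis [-0.0013 -0.001 ] j7 0.037 F [-2.  -0.4  0.1] M [-0.1   0.3   0.03] w 0.014
```

>>> arm_command --travel '[[-0.3,0,-0.3],[0.1,0,-0.3],[0.1,0,-0.3],[0.1,0,-0.3],[0.1,0,-0.3]]' --angular '[[0,0,-4],[0,0,-4],[0,0,-4],[0,0,-4],[0,0,-4]]' --gripper '[255,255,255,255,255]'

```text
clock: 15.35
position: [0.5204, -0.1169, 0.1243]
tcp_rot: [0.001, 0.897, -0.442, -0.0]
wrist_force: [-1.0, -0.6, 0.1]
gripper_width: 0.0141
```

```bash
python3 -c "
from h import *
st()"
```

```text
t 15.35 pos [ 520.39 -116.95  124.31] jaw -52.44 tilt z-axis [-0.0021 -0.0021] j7 -0.235 F [-1.  -0.6  0.1] M [-0.07  0.29  0.01] w 0.0141
```

>>> arm_command --travel '[[0,0,-0.3],[0.1,0,-0.3],[0.1,0,-0.3],[0,0,0],[0,0,0]]' --angular '[[0.1,-0.1,-4],[0,0,-4],[0,0,-4],[0,0,0],[0,0,0]]' --gripper '[255,255,255,255,255]'

```text
clock: 15.98
position: [0.5204, -0.1164, 0.1231]
tcp_rot: [0.0, 0.845, -0.535, -0.001]
wrist_force: [0.0, 0.6, -0.1]
gripper_width: 0.0136
```

```bash
python3 -c "
from h import *
st()"
```

```text
t 15.97 pos [ 520.41 -116.37  123.1 ] jaw -64.68 tilt z-axis [-0.0014  0.0003] j7 -0.396 F [ 0.   0.6 -0.1] M [ 0.    0.24 -0.01] w 0.0136
```

>>> arm_command --travel '[[0,0,-0.25],[0.1,0,-0.25],[0.1,0,-0.2],[0,0,0],[0,0,0]]' --angular '[[0,0,-3],[0,0,-3],[0,0,-3],[0,0,0],[0,0,0]]' --gripper '[255,255,255,255,255]'

```text
clock: 16.6
position: [0.5203, -0.1158, 0.1231]
tcp_rot: [0.0, 0.803, -0.595, -0.001]
wrist_force: [-0.2, -0.7, -0.2]
gripper_width: 0.0147
```

```bash
python3 -c "
from h import *
st()"
```

```text
t 16.6 pos [ 520.33 -115.85  123.12] jaw -73.1 tilt z-axis [-0.0026  0.0009] j7 -0.51 F [-0.2 -0.7 -0.2] M [0.04 0.25 0.54] w 0.0147
```

Torque rose to 0.54 N m, z stopped, and the bar began to twist in the pads. That is the hard stop, at about −21.9 mm after roughly 60° of turn. I'll relax the twist, press lightly once to check the depth, then release.

>>> arm_command --travel '[[0,0,0],[0,0,-0.5],[0,0,-0.5],[0,0,-0.3],[0,0,0]]' --angular '[[0,0,2],[0,0,0],[0,0,0],[0,0,0],[0,0,0]]' --gripper '[255,255,255,255,255]'

```text
clock: 17.23
position: [0.5203, -0.1159, 0.1231]
tcp_rot: [-0.001, 0.814, -0.581, -0.001]
wrist_force: [-0.8, 0.4, 2.4]
gripper_width: 0.0142
```

```bash
python3 -c "
from h import *
st()"
```

```text
t 17.23 pos [ 520.29 -115.92  123.1 ] jaw -70.98 tilt z-axis [-0.0016  0.0027] j7 -0.479 F [-0.8  0.4  2.4] M [0.16 0.45 0.28] w 0.0142
```

It bears at 123.1 mm and goes no lower. Releasing and lifting straight up.

>>> arm_command --travel '[[0,0,0],[0,0,0],[0,0,0],[0,0,10],[0,0,20]]' --angular '[[0,0,0],[0,0,0],[0,0,0],[0,0,0],[0,0,0]]' --gripper '[135,135,135,135,135]'

```text
clock: 17.85
position: [0.5201, -0.1165, 0.1524]
tcp_rot: [0.0, 0.813, -0.582, -0.002]
wrist_force: [-0.6, -0.2, 0.6]
gripper_width: 0.0437
```

>>> arm_command --travel '[[0,0,40],[-30,-10,40],[-40,-15,30],[0,0,0],[0,0,0]]' --angular '[[0,0,0],[0,0,0],[0,0,0],[0,0,0],[0,0,0]]' --gripper '[135,135,135,135,135]'

```text
clock: 18.48
position: [0.4502, -0.1428, 0.2691]
tcp_rot: [-0.001, 0.813, -0.583, 0.002]
wrist_force: [0.6, -0.1, -0.7]
gripper_width: 0.0435
```

```bash
python3 - <<'E'
from h import *
s=st();c=calibration('wrist');im=get_image('wrist');sc=get_image('scene')
u,v=proj(c,[[.518,-.117,.107]])[0].astype(int);print(u,v)
u=min(max(u,70),490);v=min(max(v,70),350)
A=cv2.resize(im[v-70:v+70,u-70:u+70],(400,400),interpolation=cv2.INTER_CUBIC);B=cv2.resize(sc[155:255,200:300],(400,400),interpolation=cv2.INTER_CUBIC)
f=lambda a:np.clip(a.astype(float)*1.6,0,255).astype(np.uint8)
cv2.imwrite('pics/f.png',np.hstack([f(A),f(B)]))
E
```

```text
t 18.48 pos [ 450.24 -142.78  269.14] jaw -71.26 tilt z-axis [0.0044 0.0001] j7 -0.578 F [ 0.6 -0.1 -0.7] M [0.02 0.16 0.02] w 0.0435
279 127
```

View pics/f.png

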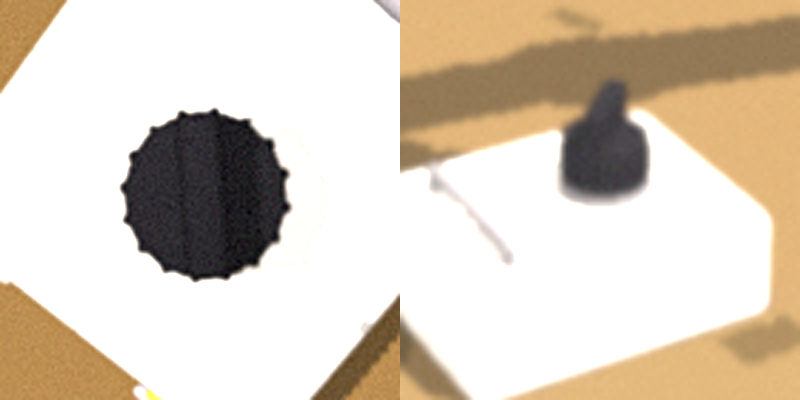

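The cap sits level on the neck, at left crop (205,195) and right crop (603,155), and the gripper is clear. Handing in.

```bash
python3 -c "
from h import *
print(close_job())"
```

```text
the job is handed in; nothing more can be done
None
```

The large black cap is on the tank's neck and screwed home. The job was handed in at about 18.5 s; it reports no verdict.

- **Sequence:** I set the cap on the threads at about −9.6 mm and turned it roughly 57° anticlockwise until it dropped in at about −17.4 mm. I then screwed it clockwise about 60° to the hard stop, let go and backed away.
- **Last checks:** At the stop the torque rose to about 0.54 N m. The depth read about −21.9 mm and did not change under a light push. The final pictures show the cap level on the neck and the gripper clear of everything.
- **Depth is indirect:** It comes from the tool's height and the grip height on the cap, not from the cameras.
- **Force:** The push reached about 10 N on the threads, the top of the 2–10 N range, against the 40 N limit.
- **Camera disagreement:** The views differed by about 2–3 mm on the neck and cap positions. There was little side force while setting it on, so the fit was not affected.
- **Not checked:** I did not measure the bystanders again afterwards. The tool stayed clear of them and no unexpected contact force showed.

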